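Scrub out the feeding bottle with the bottle brush

TASK

Scrub the inside of the glass feeding bottle with the bottle brush: lift the brush out of its white holder, push it down through the neck to the bottom of the bottle and draw it back up until the bristles fill the neck, and go to the bottom three times in all. Then take the brush out and stand it back in its holder, all the way down. Be gentle with the glass and the china: the bottle must stay standing where it is, and the other washing-up round it is left alone.

Things in the scene. Friction and masses are not known exactly. Their poses are not given: they have to be found in the camera images.
- brush_grip (a point): Where to grip the bottle brush: the middle of its handle, on its axis. z points from the brush's tip to the handle's end. The handle is a smooth yellow rod with two teal bands, 24 mm across, straight from 28 mm below this point to 25 mm above; its round end is 40 mm above. The brush (about 0.1 kg) starts upright in the holder, its tip on the holder's floor.
- brush_tip (a point): The lower end of the brush (a teal nub) on its axis, 180 mm below brush_grip; z up the brush. Above this point: white bristles from 6 to 70 mm; a bare steel stem 7 mm across; a teal collar 54 mm across, tapered below, from 116 to 138 mm; the handle from 136 to 220 mm.
- bristles_mid (a point): The middle of the bristles, on the brush's axis, 38 mm above brush_tip. They form a barrel 57 mm across, thinner towards both ends; they are springy, give way sideways by up to 10 mm, and pass the bottle's neck with a push or pull of about 1 to 3 N.
- bottle: Feeding bottle, open, standing loose: clear glass, lower half in a teal sleeve, 118 mm tall, 66 mm across, 0.3 to 0.5 kg. Origin: centre of its underside, z up. Inner floor 5 mm above it. Inside 56 mm across up to 82 mm, then it narrows; the neck, from 100 to 118 mm, is 47 mm across inside. Thin glass: keep pushes under 35 N.
- bottle_mouth (a point): The centre of the bottle's open mouth, 118 mm above bottle, on its axis; z up. With the brush's tip 60 to 70 mm above the bottle's underside the upper bristles fill the neck. With the tip on the bottle's floor the brush's collar is still about 3 mm clear above the rim.
- holder: The brush holder: white ceramic cup with a teal ring at its foot, fixed to the worktop, 140 mm tall, 80 mm across at the foot, 74 mm at the flared lip. Origin: centre of its underside, z up. Inner floor 5 mm above it. The bore is 58 mm across and widens to 66 mm in the top 12 mm; the brush's collar drops in with 2 mm to spare all round.
- glass: A drinking glass, 80 mm across and 91 mm tall, a bystander. Origin at the centre of its underside.
- soap: A green squeeze bottle of washing-up liquid, 51 x 86 mm and 235 mm tall, a bystander. Origin at the centre of its underside.
- teat: The bottle's teal screw ring with its beige teat, lying by, 66 mm across and 54 mm tall, a bystander. Origin at the centre of its underside.

How it is judged:
By the outcome, as a careful person would: the job done as asked, in the order asked, and still so for the second after the job is handed in, with the robot touching nothing.
It also fails if it takes over 56 s, if anything falls off the work surface, if the arm or the gripper's body presses on something with over 40 N, if the wrist force passes 120 N, or if a joint passes its speed limit or range.

ROBOT

A 6-joint arm with a two-finger parallel gripper is mounted at the origin on a cart in front of the work surface, level with it; the furniture and walls round the work are solid. World frame = base frame: x ahead of the robot, y to its left, z up, the work surface at z = 0. Lengths are in m, angles in degrees, forces in N, time in s.
With the tool pointing down it reaches from about 0.4 to 0.825 m from the base axis. Payload 7 kg.
Tool frame: the origin (TCP) lies midway between the tips of the shut fingers; the grasp point (between the pads) lies 19 mm behind it; z points along the fingers, y is the direction in which the jaws open and shut (so a half turn about z gives the same grasp; the last joint's range is limited). The gripper opens to 88 mm and grips with 3 to 60 N. Pads are 19 mm wide; open, the fingers measure 130 mm over their backs; the gripper's body (78 mm by 193 mm) begins 47 mm behind the grasp point.
Start: joints at [93.341, 20.546, 0.682, 0, -70.136, -16.507], TCP at [0.154, 0.657, 0.227] pointing down, gripper open.
Joint ranges: [-176.03, 176.03], [-82.01, 121.73], [-58.28, 71.71], [-173.87, 95.51], [-174.79, -0.11], [-173.66, 173.66]. Speed limits (degrees/s): [136.94, 136.94, 172.46, 180, 180, 180].

INTERFACE

Orientations are given as a 3x3 rotation matrix whose columns are the frame's x, y, z axes.
In Python, from rig import robot gives the robot as it stands. Calls block until the motion is done:
- robot.goto(position, orientation): joint-space move of the TCP to a pose.
- robot.servo_line(position, ori=None, speed=0.15): straight line of the TCP; ori=None keeps the orientation; speed is the mean speed in m/s.
- robot.movej(angles): joint-space move.
- robot.move_gripper(opening): opening from 0.0 (shut) to 1.0 (fully open); the grip force is fixed at half the most; returns when the fingers have stopped.
- robot.dwell(seconds).
- robot.ik(position, orientation): joint angles nearest the present ones, or None.
- robot.grab_frame(name): name is "scene" or "top"; returns (picture, depth): 384x512x3 uint8, red, green, blue; 384x512 float32, m along the optical axis (not along the pixel's ray), 0 where there is no reading.
- robot.camera_info(name): a dict with "vfov" (degrees; the focal length in pixels is half the picture's height over the tangent of half this angle, whatever the lens; pixels are square), "cx", "cy" (the principal point, pixels), "view" (4x4, takes a point from world to camera coordinates). Camera axes: x right, y down, z forward; pixel columns grow to the right and rows downward; lengths in m; the calibration is good to about 2 mm. A picture is of the moment at which its call begins. camera_info takes no time and is no camera call.
A pose or a line that the arm cannot do raises robot.Unreachable and nothing moves.
- robot.job_done(): hands the job in, once; it reports no verdict.
Readings, each from a call of its own:
- robot.read_t(): time.
- robot.read_qpos(): joint angles.
- robot.read_qvel(): joint speeds.
- robot.read_effort(): joint torques, N m.
- robot.read_position(): TCP position.
- robot.read_tcp_rot(): TCP orientation.
- robot.read_force(): force on the tool from outside, world axes, zero at the start.
- robot.read_ft_torque(): the same for the moment, N m.
- robot.read_grip_width(): opening from 0.0 (shut) to 1.0 (fully open).
Only numpy, scipy, OpenCV 4.12 (cv2) and the standard library are available. Lean on these libraries where they do the work, as an engineer would, in place of code of your own. Each camera call takes 0.05 s, during which the arm holds its last target.

## Working session

There is one attempt and no reset: what is moved stays moved. The work goes in short steps, each a Python script; the robot and the scene stay as the last script left them, time stands still between calls to the robot, and variables do not carry over. Pictures are saved under pics/ and viewed, and the job is handed in when it is done.

```bash
mkdir -p pics; ls; python3 - <<'E'
from rig import robot
import cv2,numpy as np
for n in("scene","top"):
    im,d=robot.grab_frame(n); cv2.imwrite(f"pics/{n}0.png",im[:,:,::-1]); np.savez(f"{n}0.npz",im=im,d=d)
    print(n,robot.camera_info(n))
print(robot.read_t(),robot.read_force(),robot.read_tcp_rot())
E
```

```text
pics
scene {'vfov': 48.984793802807644, 'cx': 251.92039325340562, 'cy': 191.9340877894083, 'view': array([[-0.87041889, -0.49230878, -0.00173863,  0.68972039],
       [-0.3017257 ,  0.53624535, -0.78829089,  0.09534982],
       [ 0.38901486, -0.68561869, -0.61530029,  0.9721829 ],
       [ 0.        ,  0.        ,  0.        ,  1.        ]])}
top {'vfov': 50.89146910366436, 'cx': 243.4731134470761, 'cy': 187.60558392756369, 'view': array([[-0.00201224, -0.99993733, -0.01101272,  0.38566194],
       [-0.98440563,  0.00391791, -0.17586986,  0.57534703],
       [ 0.17590198,  0.0104871 , -0.98435182,  0.86512048],
       [ 0.        ,  0.        ,  0.        ,  1.        ]])}
0.1 [ 1.1232994  -0.66619535  0.45530508] [[ 9.73699973e-01 -2.27834010e-01 -1.63101699e-04]
 [-2.27834003e-01 -9.73698904e-01 -1.45307918e-03]
 [ 1.72248910e-04  1.45202327e-03 -9.99998931e-01]]
```

View pics/scene0.png

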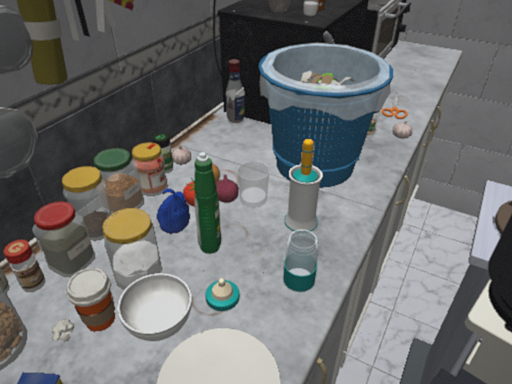

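View pics/top0.png

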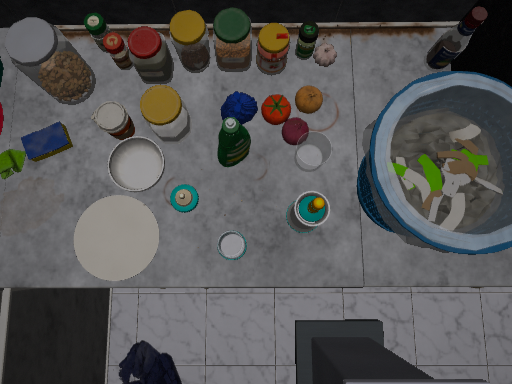

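The scene view shows the brush handle at (307,158) in its holder, next to a blue bin. The bottle is at (300,262), the teat at (222,293), the soap at (207,205) and the glass at (253,183). In the top view the holder lip is at (312,208), the bottle mouth at (232,245), and the bin rim starts at about u=370. Next I'll localise these.

```bash
cat > h.py <<'E'
import numpy as np,cv2
from rig import robot
def cloud(n,d):
    c=robot.camera_info(n);f=192/np.tan(np.radians(c['vfov']/2))
    v,u=np.mgrid[:384,:512];P=np.stack([(u-c['cx'])*d/f,(v-c['cy'])*d/f,d],-1)
    V=c['view'];return (P-V[:3,3])@V[:3,:3]
def proj(n,p):
    c=robot.camera_info(n);f=192/np.tan(np.radians(c['vfov']/2));V=c['view'];q=V[:3,:3]@np.array(p)+V[:3,3]
    return c['cx']+f*q[0]/q[2],c['cy']+f*q[1]/q[2]
E
python3 - <<'E'
from h import *
from scipy.optimize import least_squares
A={}
for n in("top","scene"):
    z=np.load(n+"0.npz");P=cloud(n,z['d']);ok=z['d']>0;A[n]=(P,z['im'],ok)
P,im,ok=A['top']
def reg(n,u0,u1,v0,v1):
    P,im,ok=A[n];s=np.s_[v0:v1,u0:u1];return P[s][ok[s]],im[s][ok[s]]
def cf(p,r=None):
    f=(lambda q:np.hypot(p[:,0]-q[0],p[:,1]-q[1])-(r if r else q[2]))
    q=least_squares(f,[*p[:,:2].mean(0),.03],loss='soft_l1',f_scale=.002);return q.x,np.sqrt(np.mean(f(q.x)**2))
for n,b in(("top",(285,340,180,235)),("scene",(270,335,130,235))):
    p,c=reg(n,*b)
    for lo,hi in((0.02,.06),(.06,.1),(.1,.13),(.13,.145),(.145,.16),(.16,.18),(.18,.2),(.2,.22),(.22,.24)):
        m=(p[:,2]>lo)&(p[:,2]<hi)
        if m.sum()>5: print(n,lo,m.sum(),p[m].min(0).round(3),p[m].max(0).round(3),cf(p[m]), c[m].mean(0).astype(int))
print('bottle')
for n,b in(("top",(210,255,222,268)),("scene",(275,325,225,295))):
    p,c=reg(n,*b)
    for lo,hi in((-.01,.005),(0.005,.03),(.03,.055),(.055,.09),(.09,.11),(.11,.125)):
        m=(p[:,2]>lo)&(p[:,2]<hi)
        if m.sum()>5: print(n,lo,m.sum(),p[m].min(0).round(3),p[m].max(0).round(3),cf(p[m]))
print('bin',[ (u,v,P[v,u].round(3)) for u,v in((372,150),(385,115),(380,200),(400,230),(365,190),(440,243),(314,203),(319,203))])
print('soap top',P[123,232],'teat',P[196,182],'glass',P[135,310],P[145,297],'table',P[260,300],P[20:60,330].mean(0))
E
```

```text
top 0.02 99 [0.485 0.221 0.02 ] [0.543 0.277 0.06 ] (array([0.51491725, 0.24770555, 0.02851226]), np.float64(0.0039851163219208905)) [70 70 69]
top 0.06 97 [0.485 0.223 0.06 ] [0.544 0.277 0.099] (array([0.51693072, 0.24584193, 0.03038898]), np.float64(0.005994591577751579)) [68 68 68]
top 0.1 67 [0.487 0.215 0.101] [0.547 0.277 0.13 ] (array([0.51699655, 0.24580404, 0.03017445]), np.float64(0.001117985634493711)) [65 66 65]
top 0.13 704 [0.484 0.208 0.13 ] [0.554 0.28  0.145] (array([0.52129819, 0.24044661, 0.02791986]), np.float64(0.006784122171940494)) [ 61 111 109]
top 0.145 9 [0.503 0.249 0.145] [0.52  0.257 0.16 ] (array([-69.46480232, 136.22355415, 152.92111404]), np.float64(0.0009103782726809378)) [35 67 45]
top 0.16 23 [0.507 0.235 0.165] [0.524 0.256 0.179] (array([0.51862239, 0.24397198, 0.01204689]), np.float64(0.0002515249000738345)) [42 56 31]
top 0.18 25 [0.507 0.241 0.18 ] [0.525 0.256 0.199] (array([0.51842799, 0.24415116, 0.01173198]), np.float64(0.00027217857993734265)) [54 39  4]
top 0.2 57 [0.506 0.234 0.201] [0.53  0.256 0.22 ] (array([0.51836684, 0.24443753, 0.
[... 3029 characters left out ...]
242 [0.423 0.384 0.11 ] [0.478 0.438 0.119] (array([0.45075245, 0.41133547, 0.02501834]), np.float64(0.001200384019690696))
bin [(372, 150, array([0.599, 0.162, 0.287])), (385, 115, array([0.66 , 0.137, 0.292])), (380, 200, array([0.515, 0.147, 0.269])), (400, 230, array([0.465, 0.11 , 0.251])), (365, 190, array([0.557, 0.13 , 0.126])), (440, 243, array([0.441, 0.061, 0.29 ])), (314, 203, array([0.517, 0.253, 0.223])), (319, 203, array([0.517, 0.244, 0.225]))]
soap top [0.6678815  0.40334252 0.23227885] teat [0.55771315 0.5236229  0.05296525] glass [0.69479864 0.23170305 0.07009926] [0.67175535 0.26173523 0.06862874] table [0.41404531 0.25329989 0.00173409] [0.96192859 0.16526432 0.0184456 ]
```

```bash
cat >> h.py <<'E'
a=np.arctan2(.22,.975)
def R(a):
    y=np.array([np.cos(a),np.sin(a),0]);z=np.array([0,0,-1.]);return np.stack([np.cross(y,z),y,z],1)
E
python3 - <<'E'
from h import *
z=np.load("top0.npz");P=cloud("top",z['d']);m=(z['d']>0)&(P[...,2]>.27)&(P[...,2]<.32)&(P[...,1]<.2)
q=P[m];print('bin rim',q.min(0),q.max(0), 'nearest to brush',np.hypot(q[:,0]-.52,q[:,1]-.244).min(), q[np.hypot(q[:,0]-.52,q[:,1]-.244).argmin()])
for s in (a,a+np.pi):
    for p in((.52,.244,.166),(.52,.244,.33),(.449,.411,.33),(.449,.411,.166)): print(round(np.degrees(s)),p,robot.ik(p,R(s)))
E
```

```text
bin rim [ 0.42338585 -0.09239817  0.27004131] [0.74353106 0.16663497 0.29896875] nearest to brush 0.08535061969127618 [0.54685641 0.16298481 0.28704537]
13 (0.52, 0.244, 0.166) [ 44.64388586  13.85817795 -17.15274005   0.         -58.989082
 148.07145113]
13 (0.52, 0.244, 0.33) [ 44.64388586   8.21053706  -2.50424791   0.         -79.28521504
 148.07145113]
13 (0.449, 0.411, 0.33) [ 60.83652466  11.60905879   1.66564704   0.         -80.05658825
 131.87881233]
13 (0.449, 0.411, 0.166) [ 60.83652466  16.94276346 -12.83590896   0.         -60.22132758
 131.87881233]
193 (0.52, 0.244, 0.166) [ 44.64388586  13.85817795 -17.15274005   0.         -58.989082
 -31.92854887]
193 (0.52, 0.244, 0.33) [ 44.64388586   8.21053706  -2.50424791   0.         -79.28521504
 -31.92854887]
193 (0.449, 0.411, 0.33) [ 60.83652466  11.60905879   1.66564704   0.         -80.05658825
 -48.12118767]
193 (0.449, 0.411, 0.166) [ 60.83652466  16.94276346 -12.83590896   0.         -60.22132758
 -48.12118767]
```

```bash
python3 - <<'E'
from h import *
s=a+np.pi
robot.goto([.5195,.2442,.30],R(s)); print(robot.read_t(),robot.read_position(),robot.read_force())
robot.servo_line([.5195,.2442,.168],speed=.1); print(robot.read_t(),robot.read_position(),robot.read_force())
for n in("scene","top"):
    im,d=robot.grab_frame(n);cv2.imwrite(f"pics/{n}1.png",cv2.resize((im[60:260,200:400] if n=="scene" else im[120:300,200:400])[:,:,::-1],None,fx=3,fy=3)); np.savez(n+"1.npz",im=im,d=d)
E
```

```text
2.1083 [0.51924933 0.24497162 0.2997347 ] [-0.26724925  0.70735111  0.50366489]
3.575 [0.51981793 0.24445576 0.16864755] [-0.28981877 -0.53744553  0.35438427]
```

View pics/scene1.png

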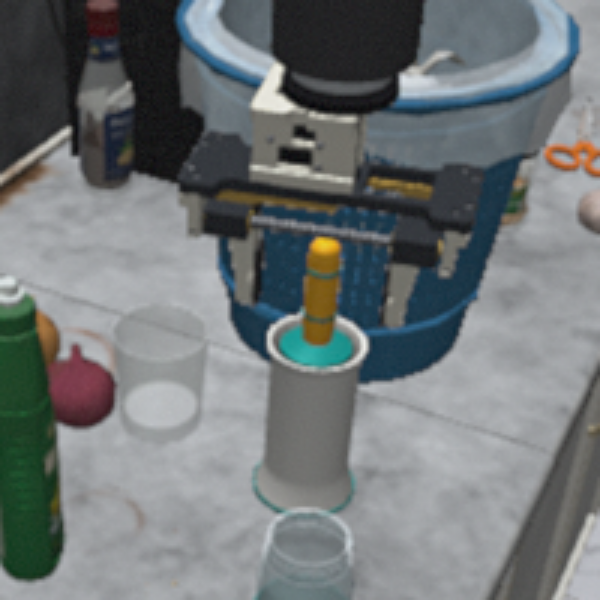

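View pics/top1.png

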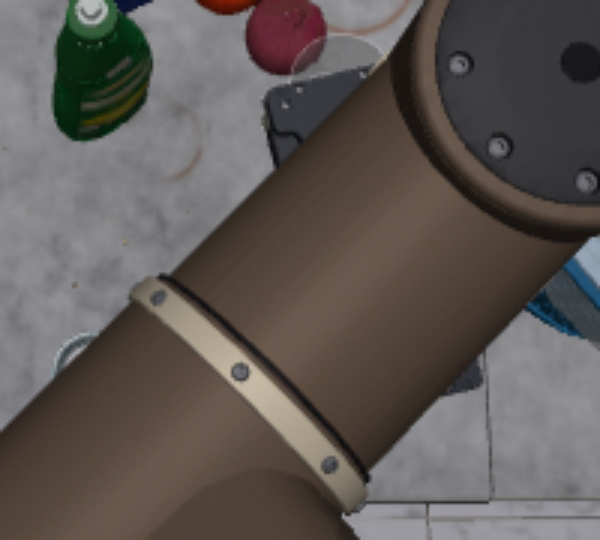

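The scene view shows the open fingers either side of the handle, at (247,290) and (400,300) in the crop with the handle at (320,290). It is centred along the jaws and clear of the bin and lip. The top view is blocked by the forearm. Closing the gripper now, while checking the side load.

```bash
python3 - <<'E'
from h import *
z=np.load("scene1.npz");P=cloud("scene",z['d']);y=np.array([np.cos(a),np.sin(a)]);x=np.array([-y[1],y[0]])
c=np.array([.5198,.2445])
m=(z['d']>0)&(P[...,2]>.17)&(P[...,2]<.205)&(np.hypot(P[...,0]-c[0],P[...,1]-c[1])<.075)
q=P[m][:,:2]-c;A=np.c_[q@y,q@x]*1000
for lo,hi in((-75,-30),(-20,20),(30,75)):
    k=(A[:,0]>lo)&(A[:,0]<hi);print(lo,k.sum(),np.percentile(A[k],[2,50,98],axis=0).round(1).tolist() if k.sum() else '')
f0=np.mean([robot.read_force() for _ in range(5)],0);t0=robot.read_ft_torque()
robot.move_gripper(0.0)
f1=np.mean([robot.read_force() for _ in range(5)],0)
print(f0,f1,t0,robot.read_ft_torque(),robot.read_grip_width(),robot.read_position(),robot.read_t())
E
```

```text
-75 119 [[-59.2, -1.9], [-50.7, 9.8], [-42.2, 12.7]]
-20 165 [[-10.1, -2.4], [-0.3, 8.0], [12.3, 11.6]]
30 123 [[45.6, -8.0], [52.2, 9.4], [62.3, 12.5]]
[-0.47456654 -0.51631034 -0.16835296] [-0.3022058  -0.56494578 -0.0238178 ] [0.05415618 0.00491293 0.02170776] [ 0.07481356 -0.0112896  -0.02304035] 0.26944854745666696 [0.51950931 0.24419853 0.16799048] 4.7
```

```bash
python3 - <<'E'
from h import *
p=[.5195,.2442]
robot.servo_line([*p,.20],speed=.06);print(robot.read_force())
robot.servo_line([*p,.33],speed=.12);print(robot.read_force(),robot.read_t(),robot.read_grip_width())
robot.servo_line([.4492,.411,.33],speed=.12);print(robot.read_force(),robot.read_position(),robot.read_t())
for n in("scene","top"):
    im,d=robot.grab_frame(n);cv2.imwrite(f"pics/{n}2.png",cv2.resize((im[100:300,200:400] if n=="scene" else im[120:300,150:350])[:,:,::-1],None,fx=3,fy=3)); np.savez(n+"2.npz",im=im,d=d)
P=cloud("scene",d*0+0) if 0 else None
z=np.load("scene2.npz");P=cloud("scene",z['d']);ok=z['d']>0
from scipy.optimize import least_squares
m0=ok&(np.hypot(P[...,0]-.4492,P[...,1]-.411)<.05)
for lo,hi,r in((.155,.165,0),(.165,.18,0),(.185,.215,0),(.215,.225,0),(.238,.268,.0035),(.28,.295,0),(.30,.325,.012),(.10,.12,0)):
    q=P[m0&(P[...,2]>lo)&(P[...,2]<hi)]
    if len(q)<8: print(lo,len(q));continue
    f=lambda v:np.hypot(q[:,0]-v[0],q[:,1]-v[1])-(r or v[2])
    s=least_squares(f,[.449,.411,.02],loss='soft_l1',f_scale=.001);print(lo,len(q),s.x.round(4),np.sqrt(np.mean(f(s.x)**2)).round(4))
q=P[m0&(P[...,2]>.13)];print(q[:,2].min())
E
```

```text
[-0.73151052  0.19807975 -0.89373008]
[ 0.00489855 -0.10001827 -0.5139303 ] 6.6167 0.2646043397421569
[ 0.38763807  0.34765661 -0.70066583] [0.44946638 0.4105077  0.33013515] 8.275
0.155 0
0.165 18 [0.4518 0.4113 0.0119] 0.0017
0.185 391 [0.4524 0.4066 0.0255] 0.0042
0.215 202 [0.4516 0.4074 0.0213] 0.0042
0.238 60 [0.4511 0.409  0.02  ] 0.0008
0.28 49 [0.4512 0.4086 0.0266] 0.0009
0.3 373 [0.4511 0.4094 0.02  ] 0.005
0.1 464 [0.4508 0.4116 0.0251] 0.0013
0.1719843639467235
```

View pics/scene2.png

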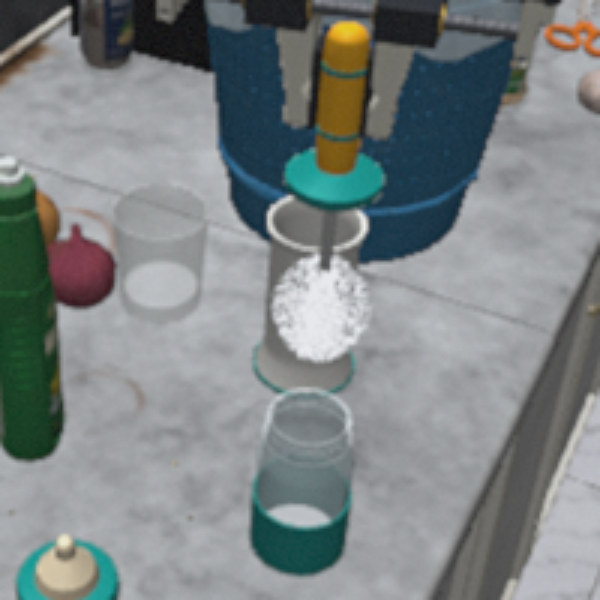

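View pics/top2.png

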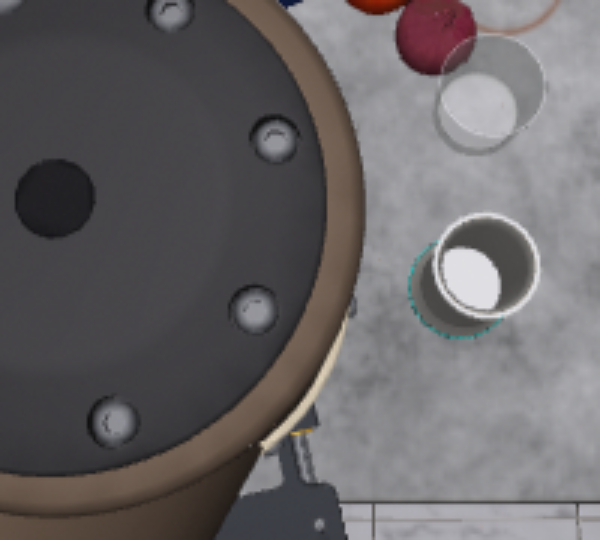

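The brush is hanging straight: collar at (335,178), bristles at (322,308). The bottle mouth is directly below at (310,410), and the scene depth puts their axes about 1–2 mm apart. The holder is empty. Next: the scrubbing, with force monitoring.

```bash
cat >> h.py <<'E'
B=np.array([.449,.412])
def F(n=4): return np.mean([robot.read_force() for _ in range(n)],0)
def Z(z,v):
    robot.servo_line([*B,z],speed=v)
    f=F();print("z",round(z,4),"F",f.round(2),"p",robot.read_position().round(4),"t",round(robot.read_t(),2),flush=True)
    return f
def bottom(z0=.1695):
    f=Z(z0,.05);z=z0
    while z>.1665 and f[2]<5: 
        z-=.0008;f=Z(z,.02)
    return z
E
python3 - <<'E'
from h import *
Z(.285,.1);Z(.25,.06);Z(.21,.05)
z=bottom();print(z,robot.read_grip_width())
im,d=robot.grab_frame("scene");cv2.imwrite("pics/s3.png",cv2.resize(im[100:300,200:400][:,:,::-1],None,fx=3,fy=3))
E
```

```text
z 0.285 F [ 1.6  -0.06 -1.12] p [0.4493 0.4121 0.2854] t 8.97
z 0.25 F [-0.33 -0.07 -1.6 ] p [0.4491 0.412  0.25  ] t 9.71
z 0.21 F [ 0.2  -0.75 -1.63] p [0.4491 0.4121 0.2101] t 10.66
z 0.1695 F [ 0.07 -0.34 -0.55] p [0.4491 0.4121 0.1697] t 11.62
z 0.1687 F [-0.63 -0.54 -1.42] p [0.4491 0.4121 0.169 ] t 11.87
z 0.1679 F [-1.32  0.21 -1.81] p [0.449  0.412  0.1679] t 12.12
z 0.1671 F [0.07 0.13 2.03] p [0.4491 0.4121 0.1674] t 12.37
z 0.1663 F [-1.49 -1.07  6.3 ] p [0.4493 0.4123 0.1672] t 12.62
0.16630000000000003 0.26628548373063377
```

View pics/s3.png

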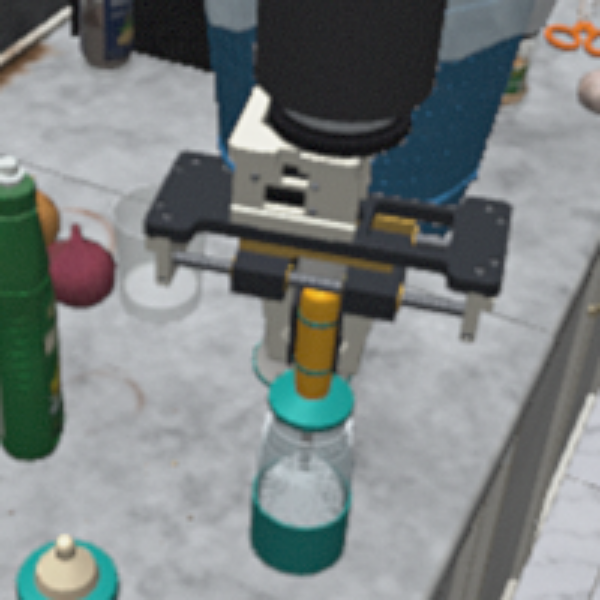

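The brush is at the bottom: contact at TCP z≈0.167, 6 N. The collar sits just above the rim at (310,400) and the bottle hasn't moved. Two more strokes follow.

```bash
python3 - <<'E'
from h import *
for i in range(2):
    Z(.2275,.05);
    if i==0:
        im,d=robot.grab_frame("scene");cv2.imwrite("pics/s4.png",cv2.resize(im[100:300,200:400][:,:,::-1],None,fx=3,fy=3))
    Z(.172,.06)
    z=bottom(.1671)
Z(.2275,.05)
robot.dwell(.2)
im,d=robot.grab_frame("scene");cv2.imwrite("pics/s5.png",cv2.resize(im[100:300,200:400][:,:,::-1],None,fx=3,fy=3))
print(robot.read_grip_width())
E
```

```text
z 0.2275 F [0.53 0.97 0.19] p [0.449  0.412  0.2273] t 14.04
z 0.172 F [-1.34 -0.15 -1.08] p [0.4492 0.4122 0.1724] t 15.17
z 0.1671 F [ 0.63 -0.26  1.1 ] p [0.4494 0.4124 0.1675] t 15.42
z 0.1663 F [-0.34  0.16  5.1 ] p [0.4495 0.4125 0.1673] t 15.67
z 0.2275 F [-0.59 -0.99 -0.19] p [0.449  0.412  0.2273] t 17.04
z 0.172 F [-0.12 -0.77 -1.03] p [0.4491 0.4122 0.1724] t 18.12
z 0.1671 F [1.62 0.72 0.67] p [0.4493 0.4124 0.1675] t 18.37
z 0.1663 F [0.19 0.08 4.52] p [0.4495 0.4125 0.1673] t 18.62
z 0.2275 F [ 0.21  0.11 -1.64] p [0.449  0.412  0.2273] t 19.99
0.2677312841375787
```

View pics/s5.png

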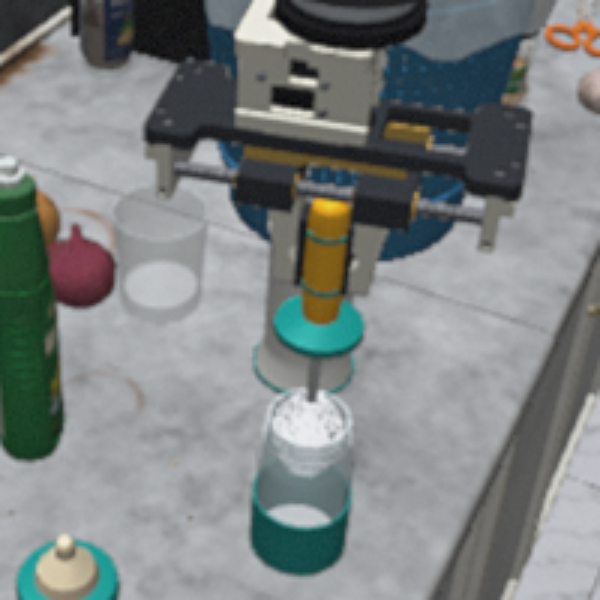

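The bristles fill the neck at (313,420) and the bottle still stands at (300,540). Three bottom contacts are done, so I'll withdraw and carry the brush back over the holder.

```bash
python3 - <<'E'
from h import *
Z(.27,.04);Z(.33,.1)
robot.servo_line([.5195,.2442,.33],speed=.12);robot.dwell(.3)
print(robot.read_position(),robot.read_t(),F())
im,d=robot.grab_frame("scene");cv2.imwrite("pics/s6.png",cv2.resize(im[40:300,180:400][:,:,::-1],None,fx=2.3,fy=2.3))
P=cloud("scene",d);ok=d>0
from scipy.optimize import least_squares
def fit(c,lo,hi,r0):
    q=P[ok&(np.hypot(P[...,0]-c[0],P[...,1]-c[1])<.055)&(P[...,2]>lo)&(P[...,2]<hi)]
    f=lambda v:np.hypot(q[:,0]-v[0],q[:,1]-v[1])-(r0 or v[2])
    s=least_squares(f,[*c,.02],loss='soft_l1',f_scale=.001);print(lo,len(q),s.x.round(4),np.sqrt(np.mean(f(s.x)**2)).round(4))
c=(.52,.244)
for lo,hi,r in((.165,.174,0),(.24,.272,.0035),(.287,.302,0),(.02,.10,0),(.10,.13,0),(.132,.141,0)): fit(c,lo,hi,r)
print('bottle');fit((.45,.411),.10,.12,0);fit((.45,.411),.03,.055,0)
E
```

```text
z 0.27 F [-0.38 -0.22 -0.98] p [0.4489 0.4119 0.2697] t 21.46
z 0.33 F [-0.16 -0.8  -0.9 ] p [0.4487 0.4118 0.3293] t 22.21
[0.51942394 0.24444229 0.32999066] 24.175 [ 0.59201703 -0.01161486 -1.50831223]
0.165 2 [0.5271 0.2392 0.0118] 0.0
0.24 51 [0.5215 0.2434 0.02  ] 0.0008
0.287 237 [0.5208 0.2451 0.0233] 0.0037
0.02 799 [0.5217 0.2438 0.0321] 0.0011
0.1 564 [0.5211 0.245  0.031 ] 0.0013
0.132 253 [0.5212 0.2446 0.0337] 0.0017
bottle
0.1 461 [0.4509 0.4115 0.0251] 0.0012
0.03 320 [0.4512 0.4102 0.032 ] 0.0011
```

View pics/s6.png

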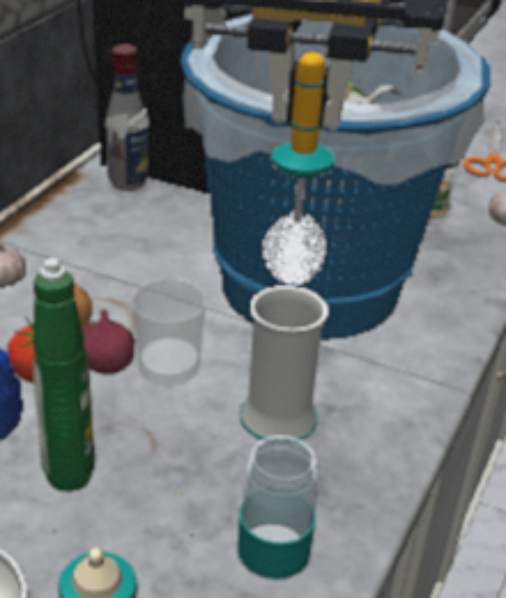

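The bottle hasn't moved (fits agree to 0.2 mm), the brush is upright, and its axis is within about 1 mm of the holder's (289,310). I'll lower it in steps, watching the force.

```bash
cat >> h.py <<'E'
def W(x,y,z,v):
    robot.servo_line([x,y,z],speed=v);f=F();print("z",round(z,4),"F",f.round(2),"T",robot.read_ft_torque().round(2),"p",robot.read_position().round(4),"t",round(robot.read_t(),2),flush=True);return f
E
python3 - <<'E'
from h import *
p=(.5195,.2442)
for z,v in((.26,.1),(.20,.06),(.19,.04),(.185,.03),(.18,.03),(.176,.03),(.172,.03),(.1695,.03),(.1685,.02),(.1677,.02),(.1670,.02),(.1663,.02)):
    f=W(*p,z,v)
    if f[2]>4: break
im,d=robot.grab_frame("scene");cv2.imwrite("pics/s7.png",cv2.resize(im[80:230,230:380][:,:,::-1],None,fx=4,fy=4))
E
```

```text
z 0.26 F [ 0.2   0.36 -0.58] T [ 0.07 -0.07  0.  ] p [0.5199 0.2444 0.2606] t 25.07
z 0.2 F [ 0.41 -0.19 -1.15] T [ 0.05 -0.01  0.04] p [0.5197 0.2443 0.2004] t 26.23
z 0.19 F [-0.48  1.32 -1.16] T [ 0.1  -0.05  0.  ] p [0.5194 0.2441 0.1897] t 26.62
z 0.185 F [0.16 0.23 0.11] T [ 0.06 -0.1   0.01] p [0.5194 0.2441 0.1848] t 26.94
z 0.18 F [ 0.18 -0.74 -1.38] T [ 0.14 -0.08 -0.01] p [0.5194 0.2441 0.1797] t 27.26
z 0.176 F [-0.59  0.45 -0.58] T [ 0.08 -0.07  0.01] p [0.5194 0.2441 0.1757] t 27.54
z 0.172 F [ 0.03 -0.55 -0.89] T [ 0.1  -0.09 -0.  ] p [0.5194 0.2441 0.1718] t 27.82
z 0.1695 F [-0.82 -0.37 -1.74] T [ 0.09 -0.09  0.01] p [0.5194 0.2441 0.1694] t 28.07
z 0.1685 F [-0.18 -0.04 -0.44] T [ 0.12 -0.05 -0.05] p [0.5195 0.2442 0.1685] t 28.32
z 0.1677 F [-0.14  0.58  0.62] T [ 0.02  0.01 -0.03] p [0.5196 0.2443 0.1679] t 28.57
z 0.167 F [-0.63  0.25  4.16] T [-0.08  0.38 -0.03] p [0.5198 0.2444 0.1677] t 28.82
```

View pics/s7.png

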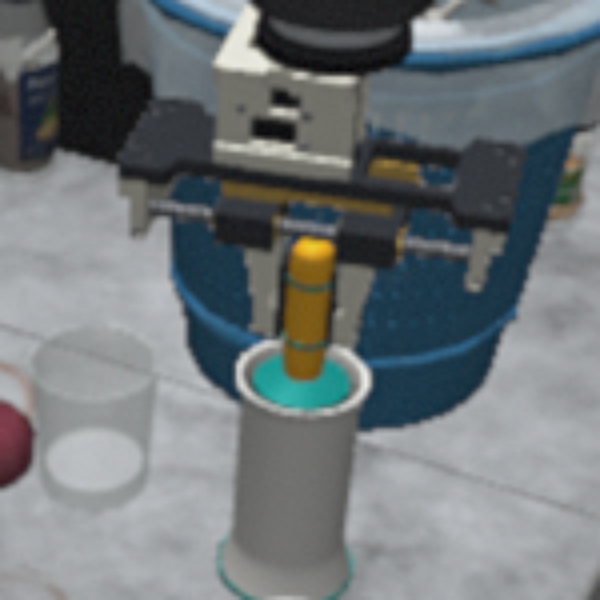

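The brush is seated: floor contact at the original height and the collar (300,385) inside the lip. Now I'll release, withdraw and check.

```bash
python3 - <<'E'
from h import *
p=(.5195,.2442)
W(*p,.168,.02)
robot.move_gripper(1.0);print(robot.read_grip_width())
W(*p,.28,.08);W(*p,.36,.12)
robot.goto([.154,.657,.30],R(np.radians(-103.2)))
robot.dwell(.3);print(robot.read_t())
for n in("scene","top"):
    im,d=robot.grab_frame(n);cv2.imwrite(f"pics/{n}8.png",im[:,:,::-1])
    P=cloud(n,d);D=np.abs(im.astype(int)-np.load(n+"0.npz")['im']).max(2)>60;print(n,D.sum(),[ (u.min(),u.max(),v.min(),v.max()) for v,u in [np.nonzero(D)]] if D.any() else '')
    m=(d>0)&(np.hypot(P[...,0]-.52,P[...,1]-.244)<.022)&(P[...,2]>.16);q=P[m];print(q[:,2].max(),q.mean(0))
    m=(d>0)&(np.hypot(P[...,0]-.45,P[...,1]-.411)<.05)&(P[...,2]>.03)&(P[...,2]<.13);print(P[m].mean(0),P[m].max(0))
E
```

```text
z 0.168 F [-1.56  0.45  0.66] T [ 0.11 -0.03 -0.06] p [0.5195 0.2442 0.1679] t 29.12
0.9992277225163105
z 0.28 F [ 0.07  0.08 -0.44] T [ 0.08 -0.01  0.03] p [0.5193 0.2441 0.2794] t 31.83
z 0.36 F [ 0.63 -0.05 -0.37] T [0.07 0.02 0.  ] p [0.5191 0.2441 0.3591] t 32.65
34.95
scene 2956 [(np.int64(444), np.int64(511), np.int64(217), np.int64(383))]
0.2254255282342193 [0.51885858 0.25066206 0.19462115]
[0.44720051 0.4209154  0.08114187] [0.48305963 0.44474414 0.11907772]
top 0 
0.22698011756125094 [0.51578856 0.24743548 0.2097389 ]
[0.4442746  0.40751871 0.0963395 ] [0.47824354 0.44066061 0.12162389]
```

View pics/scene8.png

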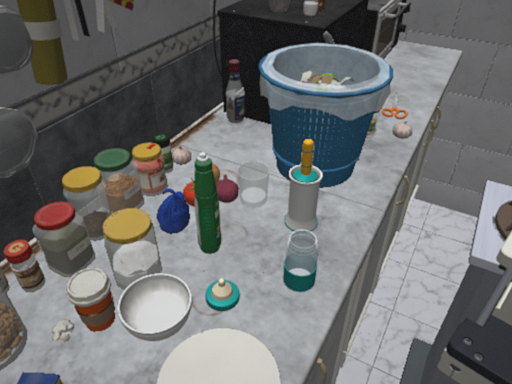

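View pics/top8.png

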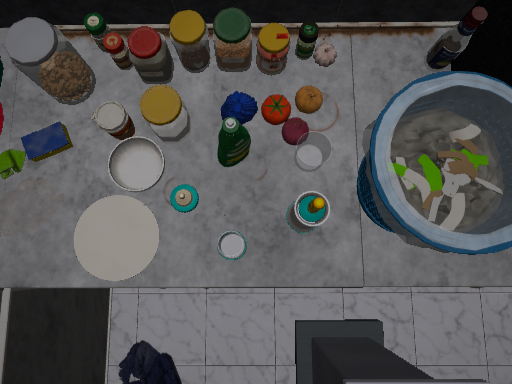

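The brush is back in its holder at (307,160) at its original height. The bottle at (300,262) and everything else are unchanged; the only picture differences are the robot itself.

```bash
python3 -c "
from rig import robot
robot.job_done();print(robot.read_t())"
```

```text
the job is handed in; nothing more can be done
the job is handed in; nothing more can be done
```

The bottle is scrubbed and the brush is back in its holder, all the way down; I handed the job in at about 35 s of the 56 s allowed.

- **Scrubbing:** I pushed the brush to the bottom of the bottle three times. Each time it touched the floor at the same height, with readings of 4.5 to 6.3 N. After each one I drew it up until the bristles filled the neck, with the tip about 65 mm above the underside.
- **Putting it back:** The brush touched the holder's floor at the height it was lifted from, with about 4 N. After release its handle top measured 0.225 to 0.227 m, the same as at the start.
- **Final check:** In the last pictures the bottle and the other washing-up are where they started; the only difference from the first pictures is the arm itself. The gripper is open and touching nothing.

The two cameras disagreed by about 3 mm in x throughout, so I used the average of the two. The side forces while closing the gripper and lowering the brush stayed small. No check failed.

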